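# Tap the brass collar square into the stone candle bowl

### The job

The brass collar has only been started in the mouth of the stone candle bowl: pick up the wooden drift by its handle and, pressing with its foot on alternate sides of the collar's rim, a little at a time, drive the collar down until its lip sits fully home on the stone all the way round, never letting it cock by more than about 3 degrees. Finish with a firm push of the drift on the seated rim, about 20 N held for a good half second, but never force it beyond 30 N or so. Then stand the drift back upright in the middle of its cork pad, and keep your fingers off the collar and bowl and leave everything else on the table where it is.

Things in the scene. Friction and masses are not known exactly. Their poses are not given: they have to be found in the camera images.
- bowl_face (a point): Centre of the flat top face of the white marble bowl, 85 mm above the table, z up. The bowl is a squat round stone, 180 mm across at its widest, fixed; its bore, 106 mm across, is open and holds the collar.
- collar_top (a point): Centre of the top of the brass collar, a ring open in the middle. Flat lip 92 mm inside, 124 mm outside diameter, 5 mm thick; a skirt below it fills the bore. z is the collar's axis, up. Fully home, this point is 5 mm above bowl_face and the lip lies flat on the stone all round; it starts 15 to 17 mm above it, tilted up to 0.03 rad any way.
- collar (a joint): How far the middle of the collar has gone in (m): starts at 0 to 0.002, home at 0.012. The bore grips it: a spot of the rim gives at about 8 to 13 N and stays where left. Pushing a spot down 5 mm lowers the middle by only about 2 mm, lifts the far side about 1 mm and tilts the collar by about 0.06 rad. Where the lip has met the stone, the rim is rigid.
- drift_mid (a point): Centre (half-way up) of the loose wooden drift, 100 mm tall, 0.12 kg, standing upright, z up. Foot: a cylinder 36 mm across, lowest 35 mm (from 50 to 15 mm below this point), flat below. Handle: a square bar 27 mm by 27 mm above it, to 50 mm above this point, flats facing the drift's x and y.
- rest_top (a point): Centre of the top of the square cork pad, 80 x 80 mm, 12 mm thick, fixed to the table; the drift starts on it and is stood back on it.
- spare_mid (a point): Bystander, leave alone: small loose brass ring, 68 mm across, 14 mm high, not used; the point is its centre.
- jar_mid (a point): Bystander, leave alone: black stone candle jar, 72 mm across, 75 mm high; the point is its centre.
- tumbler_mid (a point): Bystander, leave alone: open terracotta tumbler, 72 mm across, 70 mm high; the point is its centre.
- slabs_mid (a point): Bystander, leave alone: stack of three round stone coasters, 90 mm across, 31 mm high; the point is its centre.
- candle_mid (a point): Bystander, leave alone: pale pillar candle, 68 mm across, 85 mm high; the point is its centre.
- vase_mid (a point): Bystander, leave alone: white waisted vase, 80 mm across, 100 mm high; the point is its centre.
- drift: The drift's underside centre; same axes as drift_mid.
- bowl: The bowl with its collar; origin under its centre on the table.
Not all that is in view belongs to the job. Of the things like the drift, leave any that is white; of the rest the larger one is meant.

How it is judged:
By the outcome, as a careful person would: the job done as asked, in the order asked, and still so for the second after the job is handed in, with the robot touching nothing.
It also fails if it takes over 72 s, if anything falls off the work surface, if the arm or the gripper's body presses on something with over 40 N, if the wrist force passes 120 N, or if a joint passes its speed limit or range.

### The arm

A 7-joint arm with a two-finger parallel gripper is mounted at the origin on the work surface. World frame = base frame: x ahead of the robot, y to its left, z up, the work surface at z = 0. Lengths are in m, angles in rad, forces in N, time in s.
With the tool pointing down it reaches from about 0.425 to 0.875 m from the base axis. Payload 4.7 kg.
Tool frame: the origin (TCP) lies midway between the tips of the shut fingers; the grasp point (between the pads) lies 19 mm behind it; z points along the fingers, y is the line along which they close (so a half turn about z gives the same grasp; the last joint's range is limited). The gripper opens to 87 mm and grips with 3 to 60 N. Pads are 19 mm wide; open, the fingers measure 117 mm over their backs; the gripper's body (75 mm by 190 mm) begins 51 mm behind the grasp point.
Start: joints at [-1.3, 0.321, -0.07, 1.45, 0.023, 1.371, -0.057], TCP at [0.165, 0.629, 0.223] pointing down, gripper open.
Joint ranges: [-2.86, 2.86], [-0.3, 2.09], [-1.38, 1.24], [0.06, 2.45], [-1.56, 4.7], [0.09, 2.05], [-2.69, 2.69]. Speed limits (rad/s): [2.57, 2.57, 3.14, 3.14, 3.14, 3.14, 3.14].

### API

Orientations are given as a unit quaternion [w, x, y, z].
In Python, from cell import r gives the robot as it stands.
- The arm moves only by the tool jog_arm, never from a script. Its argument "plan" is a list of rows, each an object of numbers: "dx", "dy", "dz": the shift along the tool's x, y, z in m; "rx", "ry", "rz": the turn, a rotation vector about the tool's x, y, z in degrees; "fingers": the opening in per cent of the stroke, from 0 (shut) to 100 (fully open). A call has 1 to 10 rows; each row is the pose to reach, as a shift and turn from the pose commanded when the call began, along the tool's axes at that moment; what a row does not reach only later rows make up. A row lasts 1/12 s, in which the tool goes at most 41.7 mm and 7.16 degrees, less where a joint would pass 70% of its speed; a pose out of reach is approached as far as the arm can. A call with a gripper value outside its range is refused whole. The fingers move at their own pace and stop on an object; "squeeze" is the grip in N (left out, the last holds). Time passes only in rows, so rows that repeat a pose let the fingers close. It gives the time, the measured TCP pose, the force, the opening and the grip force at its end, in the units of the state.
- r.get_state(): the state, without advancing time (a new reading comes with each control period).
- r.camera(name): name is "scene" or "top" or "wrist"; returns a dict with "frame" (420x560x3 uint8, red, green, blue), "mtx" (3x3 intrinsics, pixels), "k1" (the pictures are not rectified: a ray, as slopes to the right and down, at radius r is drawn at 1 + k1 r^2 times it, then the intrinsics apply), "view" (4x4, takes a point from world to camera coordinates). Camera axes: x right, y down, z forward; pixel columns grow to the right and rows downward; lengths in m; the calibration is good to about 2 mm. A picture is of the moment at which its call begins. There is no depth.
- r.close_job(): hands the job in; it is judged then, once.
Trained networks look in the newest picture that a camera, given by its name, has taken for a name from the list of things; names that differ only in an ending like _2 or _b are one class to them, and where a whole thing is asked for, a point or a joint stands for the part that bears it (a point fixed in the world has none). Each returns a list of dicts, best first, with "confidence" (0 to 1); they miss things now and then, are a little off and sometimes report something else, mostly with a low value. They report only what shows in the picture. A call takes as long as a camera call. They do not tell look-alikes from the thing itself.
- r.masks_of(camera, query): "region" (420x560 bool, what is visible of it) and "extent" ([left, top, right, bottom] in pixels, round what is visible of it).
The state is a dict: "clock": time; "q": joint angles; "dq": joint speeds; "tau": joint torques, N m; "tcp_pos": TCP position; "eef_rot": TCP orientation; "ft_force": force on the tool from outside, world axes, zero at the start; "moment": the same for the moment, N m; "opening": opening from 0.0 (shut) to 1.0 (fully open); "grasp_force": force on a finger pad.
Only numpy, scipy, OpenCV 4.12 (cv2) and the standard library are available. Lean on these libraries where they do the work, as an engineer would, in place of code of your own. Each camera call takes 0.05 s, during which the arm holds its last target. There are 200 camera calls.

## Working session

There is one attempt and no reset: what is moved stays moved. The work goes in short steps, Python scripts to look and compute and a tool call to move; the robot and the scene stay as the last step left them, time stands still between calls to the robot, and variables do not carry over. Pictures are saved under pics/ and viewed, at most 10 in all, crops included, and the job is handed in when it is done.

Besides the shell and the picture viewer there is one more tool, called after "Request:" as a command line: name --argument value ..., lists and objects as JSON in quotes. jog_arm: Moves the arm, as the interface text tells. Its arguments: {"type":"object","properties":{"plan":{"type":"array"},"squeeze":{"type":"number"}},"required":["plan"]}

```bash
mkdir -p pics; ls; cat > h.py <<'E'
import numpy as np, cv2
from cell import r
def grab(n):
    c=r.camera(n); c['mtx']=np.array(c['mtx']);c['view']=np.array(c['view']); return c
def save(c,f): cv2.imwrite('pics/'+f,c['frame'][:,:,::-1])
def ray(c,u,v):
    K=c['mtx'];x=(u-K[0,2])/K[0,0];y=(v-K[1,2])/K[1,1]
    d=np.array([x,y]);s=d.copy()
    for _ in range(20): s=d/(1+c['k1']*(s@s))
    R=c['view'][:3,:3];t=c['view'][:3,3]
    return -R.T@t, R.T@np.array([s[0],s[1],1])
def onz(c,u,v,z):
    o,d=ray(c,u,v); return o+d*(z-o[2])/d[2]
def proj(c,P):
    P=np.atleast_2d(P);q=P@c['view'][:3,:3].T+c['view'][:3,3]
    s=q[:,:2]/q[:,2:];s=s*(1+c['k1']*(s**2).sum(1,keepdims=True))
    return s*[c['mtx'][0,0],c['mtx'][1,1]]+[c['mtx'][0,2],c['mtx'][1,2]]
E
python3 - <<'E'
from h import *
s=r.get_state();print(s)
ims=[]
for n in ['scene','top']:
    c=grab(n);save(c,n+'0.png');print(n,c['view'].round(3).tolist(),c['mtx'].tolist(),c['k1'])
    for q in ['drift','collar','bowl','rest_top','spare_mid','jar_mid','vase_mid','tumbler_mid','candle_mid','slabs_mid']:
        for m in r.masks_of(n,q): print(n,q,round(m['confidence'],2),np.array(m['extent']).tolist(),m['region'].sum())
E
```

```text
pics
{'clock': 0.0, 'q': array([-1.29993827,  0.32178705, -0.07010898,  1.45167516,  0.02262514,
        1.37078994, -0.05691906]), 'dq': array([ 0.00045129,  0.00118383, -0.00118584, -0.00198945,  0.00119893,
        0.00106396,  0.00026806]), 'tau': array([-4.23889978e-04, -4.91279840e+01, -4.04216694e-01, -3.12525129e+01,
       -6.39966619e-02,  4.39159304e-02,  1.91307240e-04]), 'tcp_pos': array([0.16496756, 0.62814767, 0.22148497]), 'eef_rot': array([-6.22760517e-05,  1.28007015e-01,  9.91772821e-01, -9.33939966e-04]), 'ft_force': array([ 0.34987545, -0.29191724,  0.46274327]), 'moment': array([-0.05361138,  0.02228259, -0.02714582]), 'grasp_force': 0.0, 'opening': 0.9998316750737798}
scene [[0.829, 0.559, 0.012, -0.524], [0.387, -0.557, -0.735, -0.156], [-0.404, 0.614, -0.678, 1.409], [0.0, 0.0, 0.0, 1.0]] [[435.6547375112661, 0.0, 285.24047847021103], [0.0, 435.6547375112661, 209.9582905682979], [0.0, 0.0, 1.0]] 0.025427301378366976
scene drift 0.9 [123.9, 262.1, 150.5, 296.5] 596
scene drift 0.75 [134.8, 309.5, 153.0, 337.2] 311
scene drift 0.57 [173.5, 271.9, 194.1, 311.6] 
[... 790 characters left out ...]
 0.68 [397.3, 264.8, 417.5, 279.7] 189
top drift 0.64 [215.9, 223.1, 263.0, 273.1] 706
top collar 0.8 [216.4, 225.6, 257.9, 270.6] 681
top bowl 0.76 [206.0, 217.4, 267.8, 276.1] 3027
top rest_top 0.86 [369.4, 214.3, 401.8, 250.0] 554
top spare_mid 0.75 [325.0, 232.1, 346.3, 255.8] 198
top jar_mid 0.98 [279.0, 144.3, 305.2, 169.7] 531
top jar_mid 0.67 [206.2, 216.1, 272.3, 278.8] 3096
top jar_mid 0.57 [158.8, 178.6, 188.0, 204.8] 421
top vase_mid 0.66 [161.1, 179.6, 188.2, 206.2] 399
top tumbler_mid 0.95 [378.2, 163.4, 407.9, 193.5] 565
top tumbler_mid 0.28 [160.6, 179.3, 187.0, 204.3] 435
top candle_mid 0.71 [139.8, 223.3, 172.4, 246.1] 579
top slabs_mid 0.81 [154.4, 258.6, 187.0, 290.7] 748
```

View pics/scene0.png

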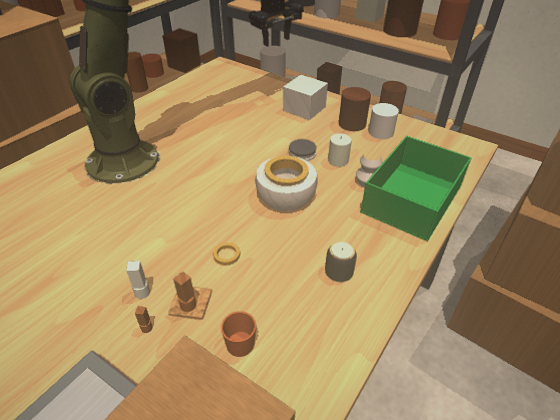

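View pics/top0.png

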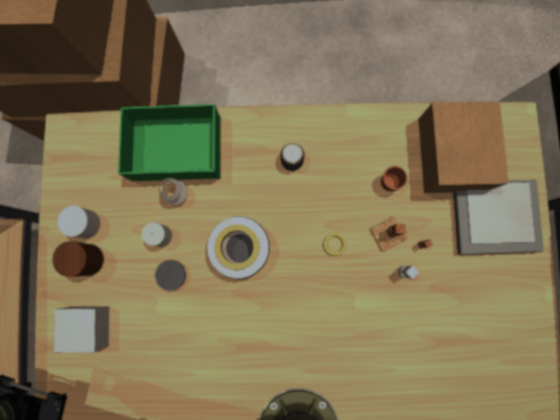

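The scene picture shows the large brown drift on its cork pad at (184,292). The white one is at (138,280) and the small brown one at (144,320). The collar and bowl are at (287,180), and in the top view at (238,247).

```bash
python3 - <<'E'
from h import *
for n in ['top','scene']:
    c=grab(n)
    for q,z in [('rest_top',.012),('collar',.1),('bowl',.06),('spare_mid',.007),('drift',.062)]:
        for m in r.masks_of(n,q)[:3]:
            M=m['region'].astype(np.uint8)
            cn,_=cv2.findContours(M,0,2);k=max(cn,key=cv2.contourArea)
            h=cv2.convexHull(k)[:,0,:]
            W=np.array([onz(c,u,v,z)[:2] for u,v in h],np.float32)
            (cx,cy),rad=cv2.minEnclosingCircle(W)
            print(n,q,round(m['confidence'],2),'encl',round(cx,3),round(cy,3),round(rad,3),'rect',[np.round(x,3) for x in cv2.minAreaRect(W)], 'ctr',k.mean(0).round(0))
    print(proj(c,[[.55,-.25,.012],[.55,-.25,.112]]))
E
```

```text
top rest_top 0.66 encl 0.555 -0.282 0.054 rect [array([ 0.555, -0.281]), array([0.082, 0.082]), np.float64(25.364)] ctr [[387. 234.]]
top collar 0.97 encl 0.524 0.159 0.063 rect [array([0.525, 0.159]), array([0.12 , 0.125]), np.float64(43.931)] ctr [[237. 247.]]
top bowl 0.75 encl 0.525 0.159 0.092 rect [array([0.524, 0.159]), array([0.177, 0.177]), np.float64(43.796)] ctr [[236. 246.]]
top spare_mid 0.65 encl 0.53 -0.122 0.034 rect [array([ 0.529, -0.122]), array([0.063, 0.066]), np.float64(88.054)] ctr [[335. 245.]]
top drift 0.65 encl 0.565 -0.294 0.029 rect [array([ 0.562, -0.294]), array([0.033, 0.058]), np.float64(9.7)] ctr [[395. 230.]]
top drift 0.62 encl 0.442 -0.321 0.029 rect [array([ 0.441, -0.321]), array([0.058, 0.034]), np.float64(88.256)] ctr [[405. 273.]]
top drift 0.52 encl 0.522 0.159 0.092 rect [array([0.525, 0.159]), array([0.178, 0.177]), np.float64(88.932)] ctr [[239. 248.]]
[[377.06278462 235.71597323]
 [384.4701841  233.11223302]]
scene rest_top 0.76 encl 0.563 -0.284 0.054 rect [array([ 0.561, -0.284]), array([0.083, 0.085]), np.float64(25.691)] ctr [[189. 3
[... 418 characters left out ...]
cl 0.53 -0.12 0.041 rect [array([ 0.531, -0.119]), array([0.064, 0.08 ]), np.float64(40.887)] ctr [[227. 253.]]
scene spare_mid 0.43 encl 0.46 0.263 0.077 rect [array([0.459, 0.265]), array([0.14 , 0.149]), np.float64(67.266)] ctr [[287. 168.]]
scene drift 0.95 encl 0.563 -0.291 0.054 rect [array([ 0.562, -0.292]), array([0.038, 0.108]), np.float64(55.303)] ctr [[185. 292.]]
scene drift 0.69 encl 0.449 -0.33 0.058 rect [array([ 0.45 , -0.328]), array([0.033, 0.116]), np.float64(60.629)] ctr [[137. 280.]]
scene drift 0.54 encl 0.54 -0.392 0.035 rect [array([ 0.54 , -0.392]), array([0.025, 0.069]), np.float64(61.329)] ctr [[143. 320.]]
[[196.64323011 289.7510273 ]
 [190.96259252 261.85573525]]
```

Request:
jog_arm --plan '[{"dx":-0.42,"dy":-0.28,"dz":-0.04,"rz":70},{"dx":-0.42,"dy":-0.28,"dz":-0.04,"rz":70},{"dx":-0.42,"dy":-0.28,"dz":-0.04,"rz":70},{"dx":-0.42,"dy":-0.28,"dz":-0.04,"rz":70},{"dx":-0.42,"dy":-0.28,"dz":-0.04,"rz":70},{"dx":-0.42,"dy":-0.28,"dz":-0.04,"rz":70},{"dx":-0.42,"dy":-0.28,"dz":-0.04,"rz":70},{"dx":-0.42,"dy":-0.28,"dz":-0.04,"rz":70},{"dx":-0.42,"dy":-0.28,"dz":-0.04,"rz":70},{"dx":-0.42,"dy":-0.28,"dz":-0.04,"rz":70}]'

```text
invalid input at $.plan[0]: expected keys dx, dy, dz, rx, ry, rz, fingers
```

```bash
cat >> h.py <<'E'
from scipy.spatial.transform import Rotation as Ro
def cur():
    s=r.get_state();w,x,y,z=s['eef_rot'];return np.array(s['tcp_pos']),Ro.from_quat([x,y,z,w]).as_matrix(),s
def psi(R): return np.degrees(np.arctan2(R[1,1],R[0,1]))
def to(P,ps,p=None,R=None):
    if p is None: p,R,_=cur()
    a=np.radians(ps);T=np.array([[np.sin(a),np.cos(a),0],[-np.cos(a),np.sin(a),0],[0,0,-1]])
    print('shift',(R.T@(np.array(P)-p)).round(4),'rot',np.degrees(Ro.from_matrix(R.T@T).as_rotvec()).round(2))
E
python3 -c "
from h import *
p,R,s=cur();print(s['clock'],p,psi(R),s['ft_force']);to([.55,-.275,.27],-65)"
```

```text
1.7 [0.16513474 0.62868918 0.2225913 ] 75.28727715664888 [-0.46135728  0.33274195  0.20916092]Traceback (most recent call last):
  File "<string>", line 3, in <module>
    p,R,s=cur();print(s['clock'],p,psi(R),s['ft_force']);to([.55,-.275,.27],-65)
                                                         ~~^^^^^^^^^^^^^^^^^^^^^
  File "h.py", line 25, in to
    print('shift',(R.T@(np.array(P)-p)).round(4),'rot',np.degrees(Ro.from_matrix(R.T@T).as_rotvec()).round(2))
                                                                  ~~~~~~~~~~~~~~^^^^^^^
  File "scipy/spatial/transform/_rotation.pyx", line 1143, in scipy.spatial.transform._rotation.Rotation.from_matrix
ValueError: Non-positive determinant (left-handed or null coordinate frame) in rotation matrix 0: [[ 7.69257691e-01 -6.38938654e-01  4.12623995e-05]
 [-6.38938648e-01 -7.69257691e-01 -9.26471986e-05]
 [-9.09372945e-05 -4.49054283e-05  9.99999995e-01]].
```

```bash
sed -i 's/\[\[np.sin(a),np.cos(a),0\],\[-np.cos(a)/[[-np.sin(a),np.cos(a),0],[np.cos(a)/' h.py; tail -4 h.py
```

```text
def to(P,ps,p=None,R=None):
    if p is None: p,R,_=cur()
    a=np.radians(ps);T=np.array([[-np.sin(a),np.cos(a),0],[np.cos(a),np.sin(a),0],[0,0,-1]])
    print('shift',(R.T@(np.array(P)-p)).round(4),'rot',np.degrees(Ro.from_matrix(R.T@T).as_rotvec()).round(2))
```

Request:
jog_arm --plan '[{"dx":-0.42,"dy":-0.28,"dz":-0.04,"rx":0,"ry":0,"rz":70,"fingers":100},{"dx":-0.42,"dy":-0.28,"dz":-0.04,"rx":0,"ry":0,"rz":70,"fingers":100},{"dx":-0.42,"dy":-0.28,"dz":-0.04,"rx":0,"ry":0,"rz":70,"fingers":100},{"dx":-0.42,"dy":-0.28,"dz":-0.04,"rx":0,"ry":0,"rz":70,"fingers":100},{"dx":-0.42,"dy":-0.28,"dz":-0.04,"rx":0,"ry":0,"rz":70,"fingers":100},{"dx":-0.42,"dy":-0.28,"dz":-0.04,"rx":0,"ry":0,"rz":70,"fingers":100},{"dx":-0.42,"dy":-0.28,"dz":-0.04,"rx":0,"ry":0,"rz":70,"fingers":100},{"dx":-0.42,"dy":-0.28,"dz":-0.04,"rx":0,"ry":0,"rz":70,"fingers":100},{"dx":-0.42,"dy":-0.28,"dz":-0.04,"rx":0,"ry":0,"rz":70,"fingers":100},{"dx":-0.42,"dy":-0.28,"dz":-0.04,"rx":0,"ry":0,"rz":70,"fingers":100}]'

```text
clock: 2.53
tcp_pos: [0.4419, 0.3164, 0.2561]
eef_rot: [-0.0, 0.676, 0.737, 0.001]
ft_force: [1.2, 1.5, -0.3]
opening: 1.003
grasp_force: 0.0
```

```bash
python3 -c "
from h import *
p,R,s=cur();print(s['clock'],p,psi(R),s['ft_force']);to([.55,-.275,.27],-65)"
```

```text
2.5333 [0.44192091 0.31636684 0.25607131] 4.953551229117254 [ 1.16273709  1.46843329 -0.27527487]
shift [-0.5985  0.0566 -0.0144] rot [ 0.   -0.07 69.95]
```

Request:
jog_arm --plan '[{"dx":-0.6,"dy":0.057,"dz":-0.014,"rx":0,"ry":0,"rz":70,"fingers":100},{"dx":-0.6,"dy":0.057,"dz":-0.014,"rx":0,"ry":0,"rz":70,"fingers":100},{"dx":-0.6,"dy":0.057,"dz":-0.014,"rx":0,"ry":0,"rz":70,"fingers":100},{"dx":-0.6,"dy":0.057,"dz":-0.014,"rx":0,"ry":0,"rz":70,"fingers":100},{"dx":-0.6,"dy":0.057,"dz":-0.014,"rx":0,"ry":0,"rz":70,"fingers":100},{"dx":-0.6,"dy":0.057,"dz":-0.014,"rx":0,"ry":0,"rz":70,"fingers":100},{"dx":-0.6,"dy":0.057,"dz":-0.014,"rx":0,"ry":0,"rz":70,"fingers":100},{"dx":-0.6,"dy":0.057,"dz":-0.014,"rx":0,"ry":0,"rz":70,"fingers":100},{"dx":-0.6,"dy":0.057,"dz":-0.014,"rx":0,"ry":0,"rz":70,"fingers":100},{"dx":-0.6,"dy":0.057,"dz":-0.014,"rx":0,"ry":0,"rz":70,"fingers":100}]'

```text
clock: 3.37
tcp_pos: [0.5183, -0.0933, 0.2657]
eef_rot: [-0.0, 0.976, 0.216, 0.001]
ft_force: [0.5, -0.3, 0.1]
opening: 0.995
grasp_force: 0.0
```

```bash
python3 -c "
from h import *
p,R,s=cur();print(s['clock'],p,psi(R),s['ft_force']);to([.55,-.275,.27],-65)"
```

```text
3.3667 [ 0.51833834 -0.09325209  0.26573479] -65.04276208164302 [ 0.45873038 -0.26861528  0.11147643]
shift [-0.048   0.1781 -0.0044] rot [-0.01 -0.1  -0.04]
```

Request:
jog_arm --plan '[{"dx":-0.048,"dy":0.178,"dz":-0.004,"rx":0,"ry":0,"rz":0,"fingers":100},{"dx":-0.048,"dy":0.178,"dz":-0.004,"rx":0,"ry":0,"rz":0,"fingers":100},{"dx":-0.048,"dy":0.178,"dz":-0.004,"rx":0,"ry":0,"rz":0,"fingers":100},{"dx":-0.048,"dy":0.178,"dz":-0.004,"rx":0,"ry":0,"rz":0,"fingers":100},{"dx":-0.048,"dy":0.178,"dz":-0.004,"rx":0,"ry":0,"rz":0,"fingers":100},{"dx":-0.048,"dy":0.178,"dz":-0.004,"rx":0,"ry":0,"rz":0,"fingers":100}]'

```text
clock: 3.87
tcp_pos: [0.5495, -0.2789, 0.2692]
eef_rot: [0.002, 0.977, 0.215, -0.001]
ft_force: [-0.3, 0.3, 0.3]
opening: 0.999
grasp_force: 0.0
```

```bash
python3 -c "
from h import *
p,R,s=cur();print(s['clock'],p,psi(R),s['ft_force'])
c=grab('wrist');save(c,'w1.png');print(c['view'].round(3).tolist())
print(proj(c,[[.557,-.283,.012],[.557,-.283,.112],[.55,-.275,.2]]))
for q in ['drift','rest_top']:
  for m in r.masks_of('wrist',q): print(q,m['confidence'],m['extent'])
"
```

```text
3.8667 [ 0.54945585 -0.27893824  0.2691622 ] -65.18531082059346 [-0.31541254  0.34593634  0.32783912]
[[0.419, -0.908, 0.003, -0.484], [-0.867, -0.399, 0.298, 0.314], [-0.269, -0.127, -0.955, 0.547], [0.0, 0.0, 0.0, 1.0]]
[[278.30388464 166.36108919]
 [280.26757051 185.77884535]
 [268.42293077 219.69892246]]
drift 0.88 [330.0, 215.8, 356.9, 249.4]
drift 0.66 [254.5, 240.6, 285.6, 301.2]
drift 0.62 [272.2, 152.2, 312.5, 205.7]
rest_top 0.96 [244.2, 132.9, 310.7, 198.4]
```

View pics/w1.png

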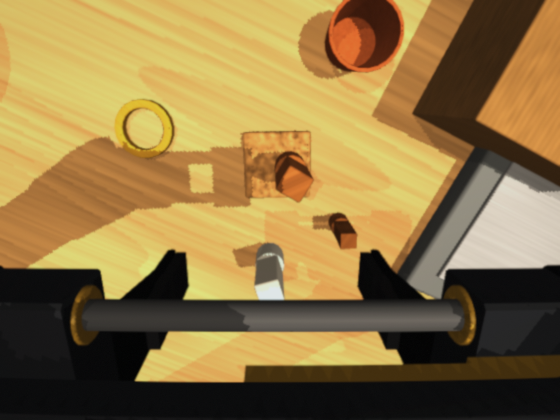

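```bash
python3 -c "
import cv2
a=cv2.imread('pics/w1.png')[125:210,235:325]
cv2.imwrite('pics/w1c.png',cv2.resize(a,None,fx=7,fy=7,interpolation=cv2.INTER_CUBIC))"
```

```text
(no output)
```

View pics/w1c.png

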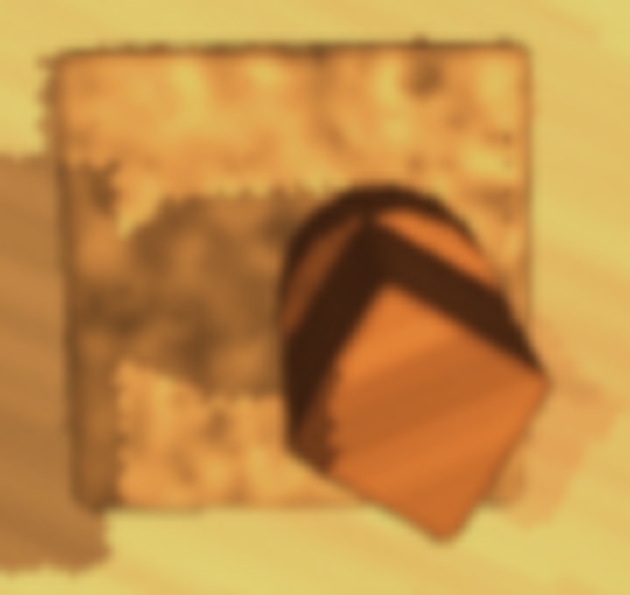

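The crop shows the drift's square top with corners (390,285), (550,380), (445,542) and (288,447). It is turned relative to the pad and stands off-centre on it.

```bash
python3 -c "
from h import *
c=grab('wrist')
C=[((u+.5)/7-.5+235,(v+.5)/7-.5+125) for u,v in [(390,285),(550,380),(445,542),(288,447)]]
W=np.array([onz(c,u,v,.112)[:2] for u,v in C]);print(W.round(4),W.mean(0))
for i in range(4):
  e=W[(i+1)%4]-W[i];print(np.linalg.norm(e),np.degrees(np.arctan2(e[1],e[0])))
m=W.mean(0)
P=[((u+.5)/7-.5+235,(v+.5)/7-.5+125) for u,v in [(60,50),(525,45),(80,508)]]
A=np.array([onz(c,u,v,.012)[:2] for u,v in P]);print('pad',(A[1]+A[2])/2,A)
p,R,s=cur();print(p,psi(R))
to([*m,.2],-35);to([*m,.2],-125)
"
```

```text
[[ 0.58   -0.2746]
 [ 0.5777 -0.2991]
 [ 0.552  -0.2965]
 [ 0.5548 -0.2719]] [ 0.56611025 -0.28549647]
0.02459982743699615 -95.33481914786798
0.025790189492158333 174.22534299090373
0.02473770484675416 83.50254925555362
0.025289655852714366 -6.084213709217647
pad [ 0.5597731  -0.27183436] [[ 0.57813235 -0.21959263]
 [ 0.61186108 -0.2889761 ]
 [ 0.50768512 -0.25469262]]
[ 0.55139518 -0.27072143  0.26896745] -64.57975704107824
shift [0.0069 0.0198 0.0689] rot [ -0.07  -0.06 -29.58]
shift [0.0069 0.0198 0.0689] rot [-9.000e-02  1.000e-02  6.042e+01]
```

```bash
python3 -c "
from h import *
p,R,s=cur();print(p,psi(R))
to([.564,-.2935,.2],-6)
"
```

```text
[ 0.55139518 -0.27072143  0.26896745] -64.57975704107824
shift [0.0016 0.0261 0.0689] rot [-5.000e-02 -8.000e-02 -5.858e+01]
```

Request:
jog_arm --plan '[{"dx":0.002,"dy":0.026,"dz":0.06,"rx":0,"ry":0,"rz":-59,"fingers":100},{"dx":0.002,"dy":0.026,"dz":0.06,"rx":0,"ry":0,"rz":-59,"fingers":100},{"dx":0.002,"dy":0.026,"dz":0.06,"rx":0,"ry":0,"rz":-59,"fingers":100},{"dx":0.002,"dy":0.026,"dz":0.06,"rx":0,"ry":0,"rz":-59,"fingers":100},{"dx":0.002,"dy":0.026,"dz":0.06,"rx":0,"ry":0,"rz":-59,"fingers":100},{"dx":0.002,"dy":0.026,"dz":0.06,"rx":0,"ry":0,"rz":-59,"fingers":100},{"dx":0.002,"dy":0.026,"dz":0.06,"rx":0,"ry":0,"rz":-59,"fingers":100},{"dx":0.002,"dy":0.026,"dz":0.06,"rx":0,"ry":0,"rz":-59,"fingers":100},{"dx":0.002,"dy":0.026,"dz":0.06,"rx":0,"ry":0,"rz":-59,"fingers":100},{"dx":0.002,"dy":0.026,"dz":0.06,"rx":0,"ry":0,"rz":-59,"fingers":100}]'

```text
clock: 4.9
tcp_pos: [0.5646, -0.2928, 0.2095]
eef_rot: [-0.0, 0.74, 0.673, 0.001]
ft_force: [0.5, 0.1, 0.4]
opening: 0.999
grasp_force: 0.0
```

```bash
python3 -c "
from h import *
for i in range(5): grab('top')
p,R,s=cur();print(s['clock'],p,psi(R),s['ft_force'])
c=grab('wrist');p,R,s=cur();print(p,c['view'].round(4).tolist())
x0,y0,x1,y1=200,80,350,230
print(proj(c,[[.557,-.281,.012],[.564,-.2935,.112],[.564,-.2935,.012]]))
cv2.imwrite('pics/w2c.png',cv2.resize(c['frame'][y0:y1,x0:x1,::-1],None,fx=4,fy=4,interpolation=cv2.INTER_CUBIC))
np.savez('w2.npz',**c)
"
```

```text
5.15 [ 0.5640783  -0.29459172  0.20924155] -5.694394717956172 [-0.23735327  0.45411799 -0.13641831]
[ 0.56400349 -0.29478638  0.20918598] [[0.995, -0.0997, 0.0002, -0.5895], [-0.0953, -0.9508, 0.2947, -0.2578], [-0.0292, -0.2932, -0.9556, 0.3083], [0.0, 0.0, 0.0, 1.0]]
[[265.6428946  171.12267134]
 [273.98387571 210.89839596]
 [273.62608166 182.29968654]]
```

View pics/w2c.png

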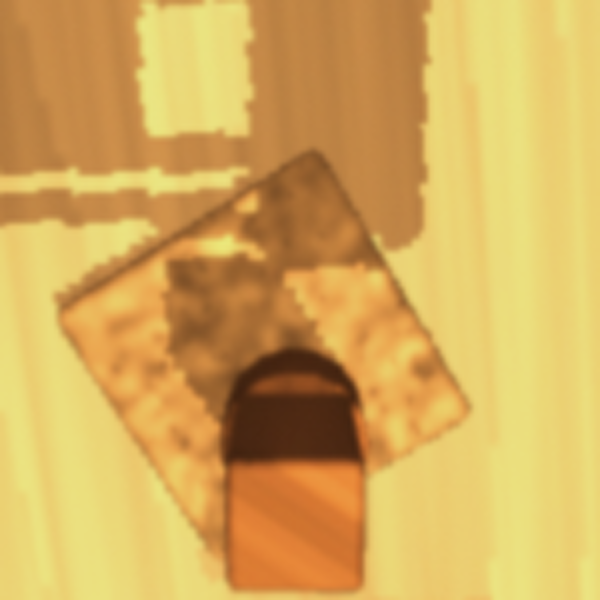

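The drift's square top lines up with the gripper, centred at pixel (273.6, 210.9) against a predicted (274.0, 210.9). I can go straight down.

Request:
jog_arm --plan '[{"dx":0.001,"dy":0,"dz":0.04,"rx":0,"ry":0,"rz":0,"fingers":100},{"dx":0.001,"dy":0,"dz":0.08,"rx":0,"ry":0,"rz":0,"fingers":100},{"dx":0.001,"dy":0,"dz":0.12,"rx":0,"ry":0,"rz":0,"fingers":100},{"dx":0.001,"dy":0,"dz":0.143,"rx":0,"ry":0,"rz":0,"fingers":100},{"dx":0.001,"dy":0,"dz":0.143,"rx":0,"ry":0,"rz":0,"fingers":100},{"dx":0.001,"dy":0,"dz":0.143,"rx":0,"ry":0,"rz":0,"fingers":0},{"dx":0.001,"dy":0,"dz":0.143,"rx":0,"ry":0,"rz":0,"fingers":0},{"dx":0.001,"dy":0,"dz":0.143,"rx":0,"ry":0,"rz":0,"fingers":0},{"dx":0.001,"dy":0,"dz":0.143,"rx":0,"ry":0,"rz":0,"fingers":0},{"dx":0.001,"dy":0,"dz":0.143,"rx":0,"ry":0,"rz":0,"fingers":0}]' --squeeze 50

```text
clock: 6.03
tcp_pos: [0.565, -0.2948, 0.0679]
eef_rot: [0.001, 0.741, 0.671, 0.001]
ft_force: [0.6, -0.5, 0.2]
opening: 0.708
grasp_force: 0.0
```

Request:
jog_arm --plan '[{"dx":0,"dy":0,"dz":0,"rx":0,"ry":0,"rz":0,"fingers":0},{"dx":0,"dy":0,"dz":0,"rx":0,"ry":0,"rz":0,"fingers":0}]' --squeeze 50

```text
clock: 6.2
tcp_pos: [0.5643, -0.2944, 0.0668]
eef_rot: [0.0, 0.741, 0.671, 0.0]
ft_force: [0.2, 0.1, -0.1]
opening: 0.556
grasp_force: 0.0
```

Request:
jog_arm --plan '[{"dx":0,"dy":0,"dz":0,"rx":0,"ry":0,"rz":0,"fingers":0},{"dx":0,"dy":0,"dz":0,"rx":0,"ry":0,"rz":0,"fingers":0},{"dx":0,"dy":0,"dz":0,"rx":0,"ry":0,"rz":0,"fingers":0},{"dx":0,"dy":0,"dz":0,"rx":0,"ry":0,"rz":0,"fingers":0},{"dx":0,"dy":0,"dz":0,"rx":0,"ry":0,"rz":0,"fingers":0},{"dx":0,"dy":0,"dz":0,"rx":0,"ry":0,"rz":0,"fingers":0}]'

```text
clock: 6.7
tcp_pos: [0.5639, -0.2943, 0.0661]
eef_rot: [-0.0, 0.741, 0.671, 0.0]
ft_force: [-0.0, -0.2, 0.1]
opening: 0.305
grasp_force: 50.0
```

```bash
python3 -c "
from h import *
p,R,s=cur();print(s['clock'],p,psi(R),s['ft_force'],s['opening'],s['grasp_force'])
to([.53,-.1,.25],-6)
"
```

```text
6.7 [ 0.56394748 -0.29429015  0.06605498] -5.709629411333643 [-0.02952607 -0.18645762  0.0543891 ] 0.30473960221853613 49.999510953202844
shift [ 0.19   -0.0531 -0.1839] rot [-0.   -0.    0.29]
```

Request:
jog_arm --plan '[{"dx":0,"dy":0,"dz":-0.02,"rx":0,"ry":0,"rz":0,"fingers":0},{"dx":0,"dy":0,"dz":-0.06,"rx":0,"ry":0,"rz":0,"fingers":0},{"dx":0.02,"dy":-0.004,"dz":-0.095,"rx":0,"ry":0,"rz":0,"fingers":0},{"dx":0.05,"dy":-0.01,"dz":-0.12,"rx":0,"ry":0,"rz":0,"fingers":0},{"dx":0.09,"dy":-0.02,"dz":-0.134,"rx":0,"ry":0,"rz":0,"fingers":0},{"dx":0.13,"dy":-0.028,"dz":-0.134,"rx":0,"ry":0,"rz":0,"fingers":0},{"dx":0.17,"dy":-0.036,"dz":-0.134,"rx":0,"ry":0,"rz":0,"fingers":0},{"dx":0.21,"dy":-0.045,"dz":-0.134,"rx":0,"ry":0,"rz":0,"fingers":0},{"dx":0.25,"dy":-0.053,"dz":-0.134,"rx":0,"ry":0,"rz":0,"fingers":0},{"dx":0.29,"dy":-0.062,"dz":-0.134,"rx":0,"ry":0,"rz":0,"fingers":0}]'

```text
clock: 7.53
tcp_pos: [0.5304, 0.0022, 0.2002]
eef_rot: [-0.0, 0.742, 0.671, 0.0]
ft_force: [0.9, -0.3, -2.0]
opening: 0.306
grasp_force: 50.0
```

Request:
jog_arm --plan '[{"dx":0.04,"dy":-0.008,"dz":0,"rx":0,"ry":0,"rz":0,"fingers":0},{"dx":0.08,"dy":-0.017,"dz":0,"rx":0,"ry":0,"rz":0,"fingers":0},{"dx":0.103,"dy":-0.022,"dz":0,"rx":0,"ry":0,"rz":0,"fingers":0},{"dx":0.103,"dy":-0.022,"dz":0,"rx":0,"ry":0,"rz":0,"fingers":0}]'

```text
clock: 7.87
tcp_pos: [0.5177, 0.1129, 0.1996]
eef_rot: [-0.002, 0.738, 0.675, 0.0]
ft_force: [-0.7, 0.3, -2.0]
opening: 0.308
grasp_force: 50.0
```

```bash
python3 -c "
from h import *
for i in range(4): c=grab('wrist')
p,R,s=cur();print(s['clock'],p,psi(R),s['ft_force'],s['opening'],s['grasp_force'])
to([.5196,.105,.17],-5.7)
save(c,'w3.png')
for q,z in [('collar',.1),('bowl',.07)]:
  for m in r.masks_of('wrist',q)[:2]: print(q,m['confidence'],m['extent'])
t=grab('top')
for n,c in [('top',t)]:
  for m in r.masks_of(n,'collar')[:1]:
    k=max(cv2.findContours(m['region'].astype(np.uint8),0,2)[0],key=cv2.contourArea)
    print(m['extent'],cv2.fitEllipse(k))
"
```

```text
8.0667 [0.51964206 0.10333907 0.20000144] -5.8292771246101625 [ 0.73129121 -0.78057661 -0.84982355] 0.3117661078004878 49.999271761626005
shift [ 0.0017 -0.0002  0.03  ] rot [-0.    0.05 -0.13]
collar 0.72 [187.3, 45.5, 361.3, 217.1]
bowl 0.65 [165.2, 11.7, 384.6, 233.4]
```

View pics/w3.png

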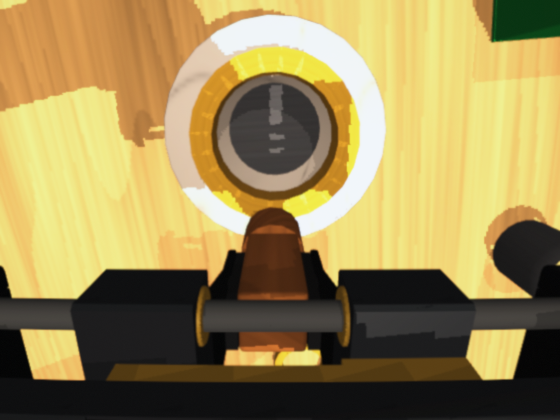

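The wrist picture shows the held drift foot at (272,225). The collar ring ahead of it spans x 190–358, and its hole x 213–335, y 72–198.

```bash
python3 -c "
from h import *
c=grab('wrist');a=np.linspace(0,2*np.pi,72,endpoint=False)
for rad,z in [(.062,.101),(.046,.101),(.062,.096)]:
  q=proj(c,np.c_[.525+rad*np.cos(a),.159+rad*np.sin(a),0*a+z]);print(rad,q.min(0).round(),q.max(0).round())
print(proj(c,[[.525,.159,.101]]))
p,R,s=cur();print(s['clock'],p,psi(R),s['ft_force']); to([.5196,.105,.17],-5.7)
"
```

```text
0.062 [188.  46.] [359. 219.]
0.046 [210.  71.] [337. 199.]
0.062 [190.  47.] [357. 217.]
[[273.7387835  138.30826364]]
8.3167 [0.51971403 0.10388245 0.20019175] -5.835630335005331 [-0.37179456 -1.01822494 -1.49109812]
shift [ 0.0011 -0.0002  0.0302] rot [ 0.01 -0.   -0.14]
```

Request:
jog_arm --plan '[{"dx":0,"dy":0,"dz":0.03,"rx":0,"ry":0,"rz":0,"fingers":0},{"dx":0,"dy":0,"dz":0.041,"rx":0,"ry":0,"rz":0,"fingers":0},{"dx":0,"dy":0,"dz":0.043,"rx":0,"ry":0,"rz":0,"fingers":0},{"dx":0,"dy":0,"dz":0.043,"rx":0,"ry":0,"rz":0,"fingers":0},{"dx":0,"dy":0,"dz":0.043,"rx":0,"ry":0,"rz":0,"fingers":0},{"dx":0,"dy":0,"dz":0.043,"rx":0,"ry":0,"rz":0,"fingers":0}]'

```text
clock: 8.82
tcp_pos: [0.5202, 0.1052, 0.1582]
eef_rot: [0.0, 0.742, 0.671, 0.001]
ft_force: [0.4, -0.2, -0.7]
opening: 0.311
grasp_force: 50.0
```

Request:
jog_arm --plan '[{"dx":0,"dy":0,"dz":0.001,"rx":0,"ry":0,"rz":0,"fingers":0},{"dx":0,"dy":0,"dz":0.001,"rx":0,"ry":0,"rz":0,"fingers":0},{"dx":0,"dy":0,"dz":0.001,"rx":0,"ry":0,"rz":0,"fingers":0}]'

```text
clock: 9.07
tcp_pos: [0.5197, 0.1052, 0.1566]
eef_rot: [0.0, 0.741, 0.671, 0.0]
ft_force: [0.5, 0.7, -0.7]
opening: 0.308
grasp_force: 50.0
```

Request:
jog_arm --plan '[{"dx":0,"dy":0,"dz":0.001,"rx":0,"ry":0,"rz":0,"fingers":0},{"dx":0,"dy":0,"dz":0.001,"rx":0,"ry":0,"rz":0,"fingers":0},{"dx":0,"dy":0,"dz":0.001,"rx":0,"ry":0,"rz":0,"fingers":0}]'

```text
clock: 9.32
tcp_pos: [0.5194, 0.1051, 0.1551]
eef_rot: [-0.0, 0.741, 0.671, -0.0]
ft_force: [-0.7, -0.6, -1.4]
opening: 0.308
grasp_force: 50.0
```

Request:
jog_arm --plan '[{"dx":0,"dy":0,"dz":0.001,"rx":0,"ry":0,"rz":0,"fingers":0},{"dx":0,"dy":0,"dz":0.001,"rx":0,"ry":0,"rz":0,"fingers":0},{"dx":0,"dy":0,"dz":0.001,"rx":0,"ry":0,"rz":0,"fingers":0}]'

```text
clock: 9.57
tcp_pos: [0.5194, 0.1051, 0.1541]
eef_rot: [-0.0, 0.741, 0.671, -0.0]
ft_force: [0.5, -0.5, -0.8]
opening: 0.308
grasp_force: 50.0
```

Request:
jog_arm --plan '[{"dx":0,"dy":0,"dz":0.001,"rx":0,"ry":0,"rz":0,"fingers":0},{"dx":0,"dy":0,"dz":0.001,"rx":0,"ry":0,"rz":0,"fingers":0},{"dx":0,"dy":0,"dz":0.001,"rx":0,"ry":0,"rz":0,"fingers":0}]'

```text
clock: 9.82
tcp_pos: [0.5194, 0.1051, 0.1531]
eef_rot: [-0.0, 0.741, 0.671, -0.0]
ft_force: [0.5, 0.8, -1.3]
opening: 0.309
grasp_force: 50.0
```

Request:
jog_arm --plan '[{"dx":0,"dy":0,"dz":-0.01,"rx":0,"ry":0,"rz":0,"fingers":0},{"dx":0.03,"dy":0,"dz":-0.01,"rx":0,"ry":0,"rz":0,"fingers":0},{"dx":0.07,"dy":0,"dz":-0.01,"rx":0,"ry":0,"rz":0,"fingers":0},{"dx":0.1,"dy":0,"dz":-0.01,"rx":0,"ry":0,"rz":0,"fingers":0},{"dx":0.108,"dy":0,"dz":-0.01,"rx":0,"ry":0,"rz":0,"fingers":0},{"dx":0.108,"dy":0,"dz":-0.006,"rx":0,"ry":0,"rz":0,"fingers":0},{"dx":0.108,"dy":0,"dz":-0.004,"rx":0,"ry":0,"rz":0,"fingers":0},{"dx":0.108,"dy":0,"dz":-0.004,"rx":0,"ry":0,"rz":0,"fingers":0},{"dx":0.108,"dy":0,"dz":-0.004,"rx":0,"ry":0,"rz":0,"fingers":0}]'

```text
clock: 10.57
tcp_pos: [0.5304, 0.2102, 0.1571]
eef_rot: [0.0, 0.742, 0.67, -0.0]
ft_force: [0.5, -0.0, -1.9]
opening: 0.308
grasp_force: 50.0
```

Request:
jog_arm --plan '[{"dx":0,"dy":0,"dz":0.001,"rx":0,"ry":0,"rz":0,"fingers":0},{"dx":0,"dy":0,"dz":0.001,"rx":0,"ry":0,"rz":0,"fingers":0},{"dx":0,"dy":0,"dz":0.001,"rx":0,"ry":0,"rz":0,"fingers":0}]'

```text
clock: 10.82
tcp_pos: [0.5305, 0.2118, 0.1564]
eef_rot: [0.0, 0.742, 0.671, 0.0]
ft_force: [0.7, 0.0, -1.6]
opening: 0.305
grasp_force: 50.0
```

Request:
jog_arm --plan '[{"dx":0,"dy":0,"dz":0.001,"rx":0,"ry":0,"rz":0,"fingers":0},{"dx":0,"dy":0,"dz":0.001,"rx":0,"ry":0,"rz":0,"fingers":0},{"dx":0,"dy":0,"dz":0.001,"rx":0,"ry":0,"rz":0,"fingers":0}]'

```text
clock: 11.07
tcp_pos: [0.5305, 0.212, 0.1557]
eef_rot: [0.0, 0.742, 0.671, 0.0]
ft_force: [-1.0, -1.8, 3.2]
opening: 0.309
grasp_force: 50.0
```

Request:
jog_arm --plan '[{"dx":0,"dy":0,"dz":0.002,"rx":0,"ry":0,"rz":0,"fingers":0},{"dx":0,"dy":0,"dz":0.003,"rx":0,"ry":0,"rz":0,"fingers":0},{"dx":0,"dy":0,"dz":0.004,"rx":0,"ry":0,"rz":0,"fingers":0},{"dx":0,"dy":0,"dz":0.004,"rx":0,"ry":0,"rz":0,"fingers":0},{"dx":0,"dy":0,"dz":0.004,"rx":0,"ry":0,"rz":0,"fingers":0}]'

```text
clock: 11.48
tcp_pos: [0.5306, 0.2124, 0.1518]
eef_rot: [0.0, 0.741, 0.671, 0.0]
ft_force: [-0.4, -2.2, 5.6]
opening: 0.305
grasp_force: 50.0
```

Request:
jog_arm --plan '[{"dx":0,"dy":0,"dz":-0.01,"rx":0,"ry":0,"rz":0,"fingers":0},{"dx":-0.03,"dy":0,"dz":-0.01,"rx":0,"ry":0,"rz":0,"fingers":0},{"dx":-0.07,"dy":0,"dz":-0.01,"rx":0,"ry":0,"rz":0,"fingers":0},{"dx":-0.1,"dy":0,"dz":-0.01,"rx":0,"ry":0,"rz":0,"fingers":0},{"dx":-0.108,"dy":0,"dz":-0.01,"rx":0,"ry":0,"rz":0,"fingers":0},{"dx":-0.108,"dy":0,"dz":-0.005,"rx":0,"ry":0,"rz":0,"fingers":0},{"dx":-0.108,"dy":0,"dz":-0.002,"rx":0,"ry":0,"rz":0,"fingers":0},{"dx":-0.108,"dy":0,"dz":-0.001,"rx":0,"ry":0,"rz":0,"fingers":0},{"dx":-0.108,"dy":0,"dz":-0.001,"rx":0,"ry":0,"rz":0,"fingers":0}]'

```text
clock: 12.23
tcp_pos: [0.5193, 0.1071, 0.1517]
eef_rot: [-0.0, 0.741, 0.672, -0.0]
ft_force: [-0.1, 0.1, -1.3]
opening: 0.307
grasp_force: 50.0
```

Request:
jog_arm --plan '[{"dx":0,"dy":0,"dz":0.001,"rx":0,"ry":0,"rz":0,"fingers":0},{"dx":0,"dy":0,"dz":0.001,"rx":0,"ry":0,"rz":0,"fingers":0},{"dx":0,"dy":0,"dz":0.002,"rx":0,"ry":0,"rz":0,"fingers":0},{"dx":0,"dy":0,"dz":0.002,"rx":0,"ry":0,"rz":0,"fingers":0},{"dx":0,"dy":0,"dz":0.002,"rx":0,"ry":0,"rz":0,"fingers":0}]'

```text
clock: 12.65
tcp_pos: [0.5195, 0.1067, 0.1508]
eef_rot: [-0.001, 0.741, 0.671, 0.001]
ft_force: [-2.0, 2.2, 5.2]
opening: 0.306
grasp_force: 50.0
```

```bash
python3 -c "
from h import *
c=grab('wrist');save(c,'w4.png');a=cv2.imread('pics/w3.png');b=cv2.imread('pics/w4.png')
p,R,s=cur();print(s['clock'],p,s['ft_force'],s['moment'])
f=np.hstack([a[190:370,200:340],b[190:370,200:340]])
cv2.imwrite('pics/cmp.png',cv2.resize(f,None,fx=2.8,fy=2.8,interpolation=cv2.INTER_CUBIC))
sc=grab('scene');cv2.imwrite('pics/sc1.png',cv2.resize(sc['frame'][110:220,230:350,::-1],None,fx=5,fy=5,interpolation=cv2.INTER_CUBIC))
"
```

```text
12.7 [0.51954385 0.10663608 0.15084193] [-1.55555275  2.85871729  5.65485913] [0.54328705 0.74258505 0.01312457]
```

View pics/cmp.png

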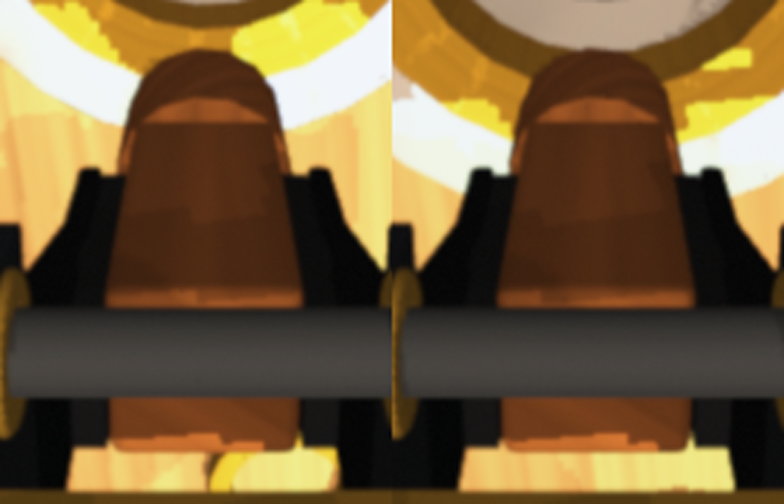

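View pics/sc1.png

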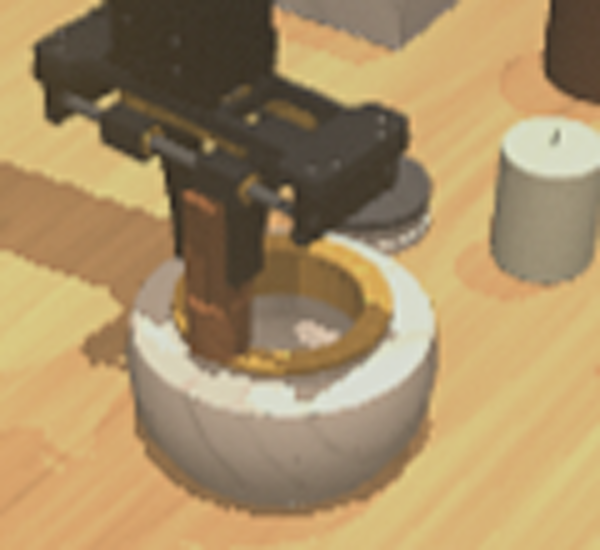

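The drift has not shifted in the grip; both halves of the comparison look the same. The collar is visibly lower and close to level.

Request:
jog_arm --plan '[{"dx":0,"dy":0,"dz":-0.01,"rx":0,"ry":0,"rz":0,"fingers":0},{"dx":0.025,"dy":0.025,"dz":-0.01,"rx":0,"ry":0,"rz":0,"fingers":0},{"dx":0.052,"dy":0.05,"dz":-0.01,"rx":0,"ry":0,"rz":0,"fingers":0},{"dx":0.052,"dy":0.054,"dz":-0.01,"rx":0,"ry":0,"rz":0,"fingers":0},{"dx":0.052,"dy":0.054,"dz":-0.007,"rx":0,"ry":0,"rz":0,"fingers":0},{"dx":0.052,"dy":0.054,"dz":-0.004,"rx":0,"ry":0,"rz":0,"fingers":0},{"dx":0.052,"dy":0.054,"dz":-0.003,"rx":0,"ry":0,"rz":0,"fingers":0},{"dx":0.052,"dy":0.054,"dz":-0.003,"rx":0,"ry":0,"rz":0,"fingers":0}]'

```text
clock: 13.42
tcp_pos: [0.5775, 0.1502, 0.1526]
eef_rot: [-0.0, 0.742, 0.67, -0.001]
ft_force: [-0.1, -0.5, -1.8]
opening: 0.306
grasp_force: 50.0
```

Request:
jog_arm --plan '[{"dx":0,"dy":0,"dz":0.001,"rx":0,"ry":0,"rz":0,"fingers":0},{"dx":0,"dy":0,"dz":0.001,"rx":0,"ry":0,"rz":0,"fingers":0},{"dx":0,"dy":0,"dz":0.001,"rx":0,"ry":0,"rz":0,"fingers":0}]'

```text
clock: 13.67
tcp_pos: [0.5783, 0.1512, 0.1525]
eef_rot: [-0.0, 0.742, 0.671, 0.0]
ft_force: [-0.3, 0.3, -1.4]
opening: 0.309
grasp_force: 50.0
```

Request:
jog_arm --plan '[{"dx":0,"dy":0,"dz":0.001,"rx":0,"ry":0,"rz":0,"fingers":0},{"dx":0,"dy":0,"dz":0.001,"rx":0,"ry":0,"rz":0,"fingers":0},{"dx":0,"dy":0,"dz":0.001,"rx":0,"ry":0,"rz":0,"fingers":0}]'

```text
clock: 13.92
tcp_pos: [0.5786, 0.1514, 0.1515]
eef_rot: [0.0, 0.741, 0.671, 0.0]
ft_force: [0.3, 0.2, 0.3]
opening: 0.306
grasp_force: 50.0
```

Request:
jog_arm --plan '[{"dx":0,"dy":0,"dz":0.0015,"rx":0,"ry":0,"rz":0,"fingers":0},{"dx":0,"dy":0,"dz":0.0023,"rx":0,"ry":0,"rz":0,"fingers":0},{"dx":0,"dy":0,"dz":0.0023,"rx":0,"ry":0,"rz":0,"fingers":0},{"dx":0,"dy":0,"dz":0.0023,"rx":0,"ry":0,"rz":0,"fingers":0}]'

```text
clock: 14.25
tcp_pos: [0.5787, 0.1515, 0.1502]
eef_rot: [0.0, 0.741, 0.671, 0.001]
ft_force: [-1.8, -0.3, 6.5]
opening: 0.304
grasp_force: 50.0
```

Request:
jog_arm --plan '[{"dx":0,"dy":0,"dz":-0.01,"rx":0,"ry":0,"rz":0,"fingers":0},{"dx":0,"dy":-0.03,"dz":-0.01,"rx":0,"ry":0,"rz":0,"fingers":0},{"dx":0,"dy":-0.07,"dz":-0.01,"rx":0,"ry":0,"rz":0,"fingers":0},{"dx":0,"dy":-0.1,"dz":-0.01,"rx":0,"ry":0,"rz":0,"fingers":0},{"dx":0,"dy":-0.108,"dz":-0.009,"rx":0,"ry":0,"rz":0,"fingers":0},{"dx":0,"dy":-0.108,"dz":-0.006,"rx":0,"ry":0,"rz":0,"fingers":0},{"dx":0,"dy":-0.108,"dz":-0.003,"rx":0,"ry":0,"rz":0,"fingers":0},{"dx":0,"dy":-0.108,"dz":-0.0015,"rx":0,"ry":0,"rz":0,"fingers":0},{"dx":0,"dy":-0.108,"dz":-0.001,"rx":0,"ry":0,"rz":0,"fingers":0},{"dx":0,"dy":-0.108,"dz":-0.001,"rx":0,"ry":0,"rz":0,"fingers":0}]'

```text
clock: 15.08
tcp_pos: [0.4721, 0.1623, 0.1504]
eef_rot: [-0.0, 0.742, 0.671, 0.0]
ft_force: [-2.2, 0.7, 3.5]
opening: 0.305
grasp_force: 50.0
```

Request:
jog_arm --plan '[{"dx":0,"dy":0,"dz":0.0015,"rx":0,"ry":0,"rz":0,"fingers":0},{"dx":0,"dy":0,"dz":0.0025,"rx":0,"ry":0,"rz":0,"fingers":0},{"dx":0,"dy":0,"dz":0.0025,"rx":0,"ry":0,"rz":0,"fingers":0},{"dx":0,"dy":0,"dz":0.0025,"rx":0,"ry":0,"rz":0,"fingers":0}]'

```text
clock: 15.42
tcp_pos: [0.472, 0.1623, 0.1483]
eef_rot: [-0.0, 0.742, 0.671, 0.0]
ft_force: [-2.7, -0.2, 6.5]
opening: 0.306
grasp_force: 50.0
```

Request:
jog_arm --plan '[{"dx":0,"dy":0,"dz":-0.01,"rx":0,"ry":0,"rz":0,"fingers":0},{"dx":0,"dy":0.03,"dz":-0.01,"rx":0,"ry":0,"rz":0,"fingers":0},{"dx":0,"dy":0.07,"dz":-0.01,"rx":0,"ry":0,"rz":0,"fingers":0},{"dx":0,"dy":0.1,"dz":-0.01,"rx":0,"ry":0,"rz":0,"fingers":0},{"dx":0,"dy":0.108,"dz":-0.009,"rx":0,"ry":0,"rz":0,"fingers":0},{"dx":0,"dy":0.108,"dz":-0.006,"rx":0,"ry":0,"rz":0,"fingers":0},{"dx":0,"dy":0.108,"dz":-0.003,"rx":0,"ry":0,"rz":0,"fingers":0},{"dx":0,"dy":0.108,"dz":-0.001,"rx":0,"ry":0,"rz":0,"fingers":0},{"dx":0,"dy":0.108,"dz":0.0,"rx":0,"ry":0,"rz":0,"fingers":0},{"dx":0,"dy":0.108,"dz":0.0,"rx":0,"ry":0,"rz":0,"fingers":0}]'

```text
clock: 16.25
tcp_pos: [0.5787, 0.1511, 0.1485]
eef_rot: [0.001, 0.741, 0.671, 0.001]
ft_force: [1.8, -1.3, 2.4]
opening: 0.309
grasp_force: 50.0
```

Request:
jog_arm --plan '[{"dx":0,"dy":0,"dz":-0.01,"rx":0,"ry":0,"rz":0,"fingers":0},{"dx":0.025,"dy":-0.025,"dz":-0.01,"rx":0,"ry":0,"rz":0,"fingers":0},{"dx":0.05,"dy":-0.05,"dz":-0.01,"rx":0,"ry":0,"rz":0,"fingers":0},{"dx":0.054,"dy":-0.054,"dz":-0.01,"rx":0,"ry":0,"rz":0,"fingers":0},{"dx":0.054,"dy":-0.054,"dz":-0.006,"rx":0,"ry":0,"rz":0,"fingers":0},{"dx":0.054,"dy":-0.054,"dz":-0.004,"rx":0,"ry":0,"rz":0,"fingers":0},{"dx":0.054,"dy":-0.054,"dz":-0.002,"rx":0,"ry":0,"rz":0,"fingers":0},{"dx":0.054,"dy":-0.054,"dz":-0.002,"rx":0,"ry":0,"rz":0,"fingers":0},{"dx":0.054,"dy":-0.054,"dz":-0.002,"rx":0,"ry":0,"rz":0,"fingers":0}]'

```text
clock: 17.0
tcp_pos: [0.5305, 0.2092, 0.1491]
eef_rot: [0.0, 0.742, 0.67, -0.0]
ft_force: [0.1, -0.5, -0.9]
opening: 0.305
grasp_force: 50.0
```

Request:
jog_arm --plan '[{"dx":0,"dy":0,"dz":0.001,"rx":0,"ry":0,"rz":0,"fingers":0},{"dx":0,"dy":0,"dz":0.0015,"rx":0,"ry":0,"rz":0,"fingers":0},{"dx":0,"dy":0,"dz":0.0015,"rx":0,"ry":0,"rz":0,"fingers":0}]'

```text
clock: 17.25
tcp_pos: [0.5306, 0.2097, 0.1484]
eef_rot: [0.0, 0.742, 0.671, 0.0]
ft_force: [-1.5, -2.7, 2.9]
opening: 0.308
grasp_force: 50.0
```

Request:
jog_arm --plan '[{"dx":0,"dy":0,"dz":0.0015,"rx":0,"ry":0,"rz":0,"fingers":0},{"dx":0,"dy":0,"dz":0.0027,"rx":0,"ry":0,"rz":0,"fingers":0},{"dx":0,"dy":0,"dz":0.0027,"rx":0,"ry":0,"rz":0,"fingers":0},{"dx":0,"dy":0,"dz":0.0027,"rx":0,"ry":0,"rz":0,"fingers":0}]'

```text
clock: 17.58
tcp_pos: [0.5307, 0.2099, 0.1463]
eef_rot: [0.0, 0.742, 0.671, 0.0]
ft_force: [-1.6, -2.6, 5.8]
opening: 0.307
grasp_force: 50.0
```

Request:
jog_arm --plan '[{"dx":0,"dy":0,"dz":-0.01,"rx":0,"ry":0,"rz":0,"fingers":0},{"dx":-0.03,"dy":0,"dz":-0.01,"rx":0,"ry":0,"rz":0,"fingers":0},{"dx":-0.07,"dy":0,"dz":-0.01,"rx":0,"ry":0,"rz":0,"fingers":0},{"dx":-0.1,"dy":0,"dz":-0.01,"rx":0,"ry":0,"rz":0,"fingers":0},{"dx":-0.108,"dy":0,"dz":-0.009,"rx":0,"ry":0,"rz":0,"fingers":0},{"dx":-0.108,"dy":0,"dz":-0.006,"rx":0,"ry":0,"rz":0,"fingers":0},{"dx":-0.108,"dy":0,"dz":-0.003,"rx":0,"ry":0,"rz":0,"fingers":0},{"dx":-0.108,"dy":0,"dz":-0.0015,"rx":0,"ry":0,"rz":0,"fingers":0},{"dx":-0.108,"dy":0,"dz":-0.0005,"rx":0,"ry":0,"rz":0,"fingers":0},{"dx":-0.108,"dy":0,"dz":-0.0005,"rx":0,"ry":0,"rz":0,"fingers":0}]'

```text
clock: 18.42
tcp_pos: [0.5198, 0.1045, 0.146]
eef_rot: [0.0, 0.741, 0.672, 0.0]
ft_force: [-0.3, -0.8, 1.9]
opening: 0.311
grasp_force: 50.0
```

Request:
jog_arm --plan '[{"dx":0,"dy":0,"dz":0.001,"rx":0,"ry":0,"rz":0,"fingers":0},{"dx":0,"dy":0,"dz":0.0018,"rx":0,"ry":0,"rz":0,"fingers":0},{"dx":0,"dy":0,"dz":0.0018,"rx":0,"ry":0,"rz":0,"fingers":0},{"dx":0,"dy":0,"dz":0.0018,"rx":0,"ry":0,"rz":0,"fingers":0}]'

```text
clock: 18.75
tcp_pos: [0.5198, 0.1045, 0.1449]
eef_rot: [0.0, 0.741, 0.672, 0.0]
ft_force: [-1.3, -2.2, 7.3]
opening: 0.306
grasp_force: 50.0
```

Request:
jog_arm --plan '[{"dx":0,"dy":0,"dz":-0.01,"rx":0,"ry":0,"rz":0,"fingers":0},{"dx":0.025,"dy":0.025,"dz":-0.01,"rx":0,"ry":0,"rz":0,"fingers":0},{"dx":0.052,"dy":0.05,"dz":-0.01,"rx":0,"ry":0,"rz":0,"fingers":0},{"dx":0.054,"dy":0.054,"dz":-0.01,"rx":0,"ry":0,"rz":0,"fingers":0},{"dx":0.054,"dy":0.054,"dz":-0.007,"rx":0,"ry":0,"rz":0,"fingers":0},{"dx":0.054,"dy":0.054,"dz":-0.004,"rx":0,"ry":0,"rz":0,"fingers":0},{"dx":0.054,"dy":0.054,"dz":-0.002,"rx":0,"ry":0,"rz":0,"fingers":0},{"dx":0.054,"dy":0.054,"dz":-0.001,"rx":0,"ry":0,"rz":0,"fingers":0},{"dx":0.054,"dy":0.054,"dz":-0.001,"rx":0,"ry":0,"rz":0,"fingers":0}]'

```text
clock: 19.5
tcp_pos: [0.5776, 0.1517, 0.1456]
eef_rot: [-0.001, 0.742, 0.671, 0.0]
ft_force: [-2.0, 0.7, 2.7]
opening: 0.311
grasp_force: 50.0
```

Request:
jog_arm --plan '[{"dx":0,"dy":0,"dz":0.001,"rx":0,"ry":0,"rz":0,"fingers":0},{"dx":0,"dy":0,"dz":0.0018,"rx":0,"ry":0,"rz":0,"fingers":0},{"dx":0,"dy":0,"dz":0.0018,"rx":0,"ry":0,"rz":0,"fingers":0},{"dx":0,"dy":0,"dz":0.0018,"rx":0,"ry":0,"rz":0,"fingers":0}]'

```text
clock: 19.83
tcp_pos: [0.5778, 0.1517, 0.1445]
eef_rot: [-0.001, 0.742, 0.671, 0.001]
ft_force: [-3.6, 1.9, 7.6]
opening: 0.306
grasp_force: 50.0
```

Request:
jog_arm --plan '[{"dx":0,"dy":0,"dz":-0.01,"rx":0,"ry":0,"rz":0,"fingers":0},{"dx":0,"dy":-0.03,"dz":-0.01,"rx":0,"ry":0,"rz":0,"fingers":0},{"dx":0,"dy":-0.07,"dz":-0.01,"rx":0,"ry":0,"rz":0,"fingers":0},{"dx":0,"dy":-0.1,"dz":-0.01,"rx":0,"ry":0,"rz":0,"fingers":0},{"dx":0,"dy":-0.108,"dz":-0.009,"rx":0,"ry":0,"rz":0,"fingers":0},{"dx":0,"dy":-0.108,"dz":-0.006,"rx":0,"ry":0,"rz":0,"fingers":0},{"dx":0,"dy":-0.108,"dz":-0.003,"rx":0,"ry":0,"rz":0,"fingers":0},{"dx":0,"dy":-0.108,"dz":-0.001,"rx":0,"ry":0,"rz":0,"fingers":0},{"dx":0,"dy":-0.108,"dz":0,"rx":0,"ry":0,"rz":0,"fingers":0},{"dx":0,"dy":-0.108,"dz":0,"rx":0,"ry":0,"rz":0,"fingers":0}]'

```text
clock: 20.67
tcp_pos: [0.4717, 0.1621, 0.144]
eef_rot: [-0.0, 0.742, 0.67, -0.0]
ft_force: [-3.9, -0.9, 7.8]
opening: 0.307
grasp_force: 50.0
```

Request:
jog_arm --plan '[{"dx":0,"dy":0,"dz":0.001,"rx":0,"ry":0,"rz":0,"fingers":0},{"dx":0,"dy":0,"dz":0.001,"rx":0,"ry":0,"rz":0,"fingers":0},{"dx":0,"dy":0,"dz":0.001,"rx":0,"ry":0,"rz":0,"fingers":0}]'

```text
clock: 20.92
tcp_pos: [0.4717, 0.1621, 0.1436]
eef_rot: [-0.001, 0.742, 0.67, -0.0]
ft_force: [-6.0, -0.7, 11.1]
opening: 0.304
grasp_force: 50.0
```

Request:
jog_arm --plan '[{"dx":0,"dy":0,"dz":0.001,"rx":0,"ry":0,"rz":0,"fingers":0},{"dx":0,"dy":0,"dz":0.001,"rx":0,"ry":0,"rz":0,"fingers":0},{"dx":0,"dy":0,"dz":0.001,"rx":0,"ry":0,"rz":0,"fingers":0}]'

```text
clock: 21.17
tcp_pos: [0.4718, 0.1622, 0.1434]
eef_rot: [-0.001, 0.742, 0.67, -0.0]
ft_force: [-7.3, -1.9, 15.9]
opening: 0.309
grasp_force: 50.0
```

Request:
jog_arm --plan '[{"dx":0,"dy":0,"dz":-0.01,"rx":0,"ry":0,"rz":0,"fingers":0},{"dx":0,"dy":0.03,"dz":-0.012,"rx":0,"ry":0,"rz":0,"fingers":0},{"dx":0,"dy":0.07,"dz":-0.012,"rx":0,"ry":0,"rz":0,"fingers":0},{"dx":0,"dy":0.1,"dz":-0.012,"rx":0,"ry":0,"rz":0,"fingers":0},{"dx":0,"dy":0.108,"dz":-0.009,"rx":0,"ry":0,"rz":0,"fingers":0},{"dx":0,"dy":0.108,"dz":-0.005,"rx":0,"ry":0,"rz":0,"fingers":0},{"dx":0,"dy":0.108,"dz":-0.003,"rx":0,"ry":0,"rz":0,"fingers":0},{"dx":0,"dy":0.108,"dz":-0.0015,"rx":0,"ry":0,"rz":0,"fingers":0},{"dx":0,"dy":0.108,"dz":-0.0005,"rx":0,"ry":0,"rz":0,"fingers":0},{"dx":0,"dy":0.108,"dz":-0.0005,"rx":0,"ry":0,"rz":0,"fingers":0}]'

```text
clock: 22.0
tcp_pos: [0.5795, 0.1504, 0.1435]
eef_rot: [0.002, 0.742, 0.671, 0.001]
ft_force: [2.4, -3.6, 4.7]
opening: 0.305
grasp_force: 50.0
```

Request:
jog_arm --plan '[{"dx":0,"dy":0,"dz":0,"rx":0,"ry":0,"rz":0,"fingers":0},{"dx":0,"dy":0,"dz":0.001,"rx":0,"ry":0,"rz":0,"fingers":0},{"dx":0,"dy":0,"dz":0.001,"rx":0,"ry":0,"rz":0,"fingers":0}]'

```text
clock: 22.25
tcp_pos: [0.5795, 0.1504, 0.1435]
eef_rot: [0.001, 0.742, 0.671, 0.002]
ft_force: [1.1, -2.8, 9.8]
opening: 0.311
grasp_force: 50.0
```

Request:
jog_arm --plan '[{"dx":0,"dy":0,"dz":-0.012,"rx":0,"ry":0,"rz":0,"fingers":0},{"dx":0.025,"dy":-0.025,"dz":-0.012,"rx":0,"ry":0,"rz":0,"fingers":0},{"dx":0.05,"dy":-0.05,"dz":-0.012,"rx":0,"ry":0,"rz":0,"fingers":0},{"dx":0.054,"dy":-0.054,"dz":-0.01,"rx":0,"ry":0,"rz":0,"fingers":0},{"dx":0.054,"dy":-0.054,"dz":-0.006,"rx":0,"ry":0,"rz":0,"fingers":0},{"dx":0.054,"dy":-0.054,"dz":-0.004,"rx":0,"ry":0,"rz":0,"fingers":0},{"dx":0.054,"dy":-0.054,"dz":-0.002,"rx":0,"ry":0,"rz":0,"fingers":0},{"dx":0.054,"dy":-0.054,"dz":-0.001,"rx":0,"ry":0,"rz":0,"fingers":0},{"dx":0.054,"dy":-0.054,"dz":0,"rx":0,"ry":0,"rz":0,"fingers":0},{"dx":0.054,"dy":-0.054,"dz":0,"rx":0,"ry":0,"rz":0,"fingers":0}]'

```text
clock: 23.08
tcp_pos: [0.5296, 0.2104, 0.1434]
eef_rot: [-0.001, 0.742, 0.67, -0.0]
ft_force: [-8.0, -0.2, 15.6]
opening: 0.305
grasp_force: 50.0
```

Request:
jog_arm --plan '[{"dx":0,"dy":0,"dz":0.0005,"rx":0,"ry":0,"rz":0,"fingers":0},{"dx":0,"dy":0,"dz":0.001,"rx":0,"ry":0,"rz":0,"fingers":0},{"dx":0,"dy":0,"dz":0.001,"rx":0,"ry":0,"rz":0,"fingers":0}]'

```text
clock: 23.33
tcp_pos: [0.5296, 0.2104, 0.1433]
eef_rot: [-0.002, 0.742, 0.67, 0.0]
ft_force: [-9.7, -0.5, 19.9]
opening: 0.305
grasp_force: 50.0
```

Request:
jog_arm --plan '[{"dx":0,"dy":0,"dz":-0.012,"rx":0,"ry":0,"rz":0,"fingers":0},{"dx":-0.03,"dy":0,"dz":-0.013,"rx":0,"ry":0,"rz":0,"fingers":0},{"dx":-0.07,"dy":0,"dz":-0.013,"rx":0,"ry":0,"rz":0,"fingers":0},{"dx":-0.1,"dy":0,"dz":-0.013,"rx":0,"ry":0,"rz":0,"fingers":0},{"dx":-0.108,"dy":0,"dz":-0.01,"rx":0,"ry":0,"rz":0,"fingers":0},{"dx":-0.108,"dy":0,"dz":-0.007,"rx":0,"ry":0,"rz":0,"fingers":0},{"dx":-0.108,"dy":0,"dz":-0.004,"rx":0,"ry":0,"rz":0,"fingers":0},{"dx":-0.108,"dy":0,"dz":-0.002,"rx":0,"ry":0,"rz":0,"fingers":0},{"dx":-0.108,"dy":0,"dz":-0.001,"rx":0,"ry":0,"rz":0,"fingers":0},{"dx":-0.108,"dy":0,"dz":-0.001,"rx":0,"ry":0,"rz":0,"fingers":0}]'

```text
clock: 24.17
tcp_pos: [0.52, 0.1028, 0.1432]
eef_rot: [0.001, 0.741, 0.671, -0.0]
ft_force: [-6.5, -5.2, 17.1]
opening: 0.308
grasp_force: 50.0
```

Request:
jog_arm --plan '[{"dx":0,"dy":0,"dz":0.0005,"rx":0,"ry":0,"rz":0,"fingers":0},{"dx":0,"dy":0,"dz":0.0005,"rx":0,"ry":0,"rz":0,"fingers":0},{"dx":0,"dy":0,"dz":0.0005,"rx":0,"ry":0,"rz":0,"fingers":0}]'

```text
clock: 24.42
tcp_pos: [0.52, 0.1028, 0.1432]
eef_rot: [0.001, 0.741, 0.671, -0.0]
ft_force: [-6.8, -6.0, 20.4]
opening: 0.306
grasp_force: 50.0
```

Request:
jog_arm --plan '[{"dx":0,"dy":0,"dz":-0.012,"rx":0,"ry":0,"rz":0,"fingers":0},{"dx":0.025,"dy":-0.025,"dz":-0.012,"rx":0,"ry":0,"rz":0,"fingers":0},{"dx":0.05,"dy":-0.05,"dz":-0.012,"rx":0,"ry":0,"rz":0,"fingers":0},{"dx":0.054,"dy":-0.054,"dz":-0.01,"rx":0,"ry":0,"rz":0,"fingers":0},{"dx":0.054,"dy":-0.054,"dz":-0.006,"rx":0,"ry":0,"rz":0,"fingers":0},{"dx":0.054,"dy":-0.054,"dz":-0.004,"rx":0,"ry":0,"rz":0,"fingers":0},{"dx":0.054,"dy":-0.054,"dz":-0.002,"rx":0,"ry":0,"rz":0,"fingers":0},{"dx":0.054,"dy":-0.054,"dz":-0.001,"rx":0,"ry":0,"rz":0,"fingers":0},{"dx":0.054,"dy":-0.054,"dz":-0.001,"rx":0,"ry":0,"rz":0,"fingers":0},{"dx":0.054,"dy":-0.054,"dz":-0.001,"rx":0,"ry":0,"rz":0,"fingers":0}]'

```text
clock: 25.25
tcp_pos: [0.4715, 0.1634, 0.1434]
eef_rot: [-0.001, 0.742, 0.671, 0.001]
ft_force: [-5.4, 2.2, 14.0]
opening: 0.311
grasp_force: 50.0
```

Request:
jog_arm --plan '[{"dx":0,"dy":0,"dz":-0.01,"rx":0,"ry":0,"rz":0,"fingers":0},{"dx":0,"dy":0.03,"dz":-0.012,"rx":0,"ry":0,"rz":0,"fingers":0},{"dx":0,"dy":0.07,"dz":-0.012,"rx":0,"ry":0,"rz":0,"fingers":0},{"dx":0,"dy":0.1,"dz":-0.012,"rx":0,"ry":0,"rz":0,"fingers":0},{"dx":0,"dy":0.108,"dz":-0.009,"rx":0,"ry":0,"rz":0,"fingers":0},{"dx":0,"dy":0.108,"dz":-0.005,"rx":0,"ry":0,"rz":0,"fingers":0},{"dx":0,"dy":0.108,"dz":-0.003,"rx":0,"ry":0,"rz":0,"fingers":0},{"dx":0,"dy":0.108,"dz":-0.001,"rx":0,"ry":0,"rz":0,"fingers":0},{"dx":0,"dy":0.108,"dz":0,"rx":0,"ry":0,"rz":0,"fingers":0},{"dx":0,"dy":0.108,"dz":0,"rx":0,"ry":0,"rz":0,"fingers":0}]'

```text
clock: 26.08
tcp_pos: [0.5792, 0.1498, 0.1435]
eef_rot: [0.001, 0.742, 0.671, 0.001]
ft_force: [-0.1, -2.8, 8.5]
opening: 0.306
grasp_force: 50.0
```

Request:
jog_arm --plan '[{"dx":0,"dy":0,"dz":0.001,"rx":0,"ry":0,"rz":0,"fingers":0},{"dx":0,"dy":0,"dz":0.002,"rx":0,"ry":0,"rz":0,"fingers":0},{"dx":0,"dy":0,"dz":0.002,"rx":0,"ry":0,"rz":0,"fingers":0},{"dx":0,"dy":0,"dz":0.002,"rx":0,"ry":0,"rz":0,"fingers":0}]'

```text
clock: 26.42
tcp_pos: [0.5792, 0.1499, 0.1433]
eef_rot: [0.001, 0.742, 0.671, 0.001]
ft_force: [-1.9, -4.2, 17.0]
opening: 0.312
grasp_force: 50.0
```

Request:
jog_arm --plan '[{"dx":0,"dy":0,"dz":0.0005,"rx":0,"ry":0,"rz":0,"fingers":0},{"dx":0,"dy":0,"dz":0.0005,"rx":0,"ry":0,"rz":0,"fingers":0}]'

```text
clock: 26.58
tcp_pos: [0.5792, 0.1499, 0.1433]
eef_rot: [0.001, 0.742, 0.671, 0.002]
ft_force: [-3.4, -3.8, 19.4]
opening: 0.305
grasp_force: 50.0
```

Request:
jog_arm --plan '[{"dx":0,"dy":0,"dz":0.0004,"rx":0,"ry":0,"rz":0,"fingers":0},{"dx":0,"dy":0,"dz":0.0004,"rx":0,"ry":0,"rz":0,"fingers":0},{"dx":0,"dy":0,"dz":0.0004,"rx":0,"ry":0,"rz":0,"fingers":0},{"dx":0,"dy":0,"dz":0.0004,"rx":0,"ry":0,"rz":0,"fingers":0},{"dx":0,"dy":0,"dz":0.0004,"rx":0,"ry":0,"rz":0,"fingers":0}]'

```text
clock: 27.0
tcp_pos: [0.5792, 0.1499, 0.1433]
eef_rot: [0.001, 0.742, 0.671, 0.002]
ft_force: [-3.9, -5.6, 20.6]
opening: 0.308
grasp_force: 50.0
```

Request:
jog_arm --plan '[{"dx":0,"dy":0,"dz":0,"rx":0,"ry":0,"rz":0,"fingers":0},{"dx":0,"dy":0,"dz":0,"rx":0,"ry":0,"rz":0,"fingers":0},{"dx":0,"dy":0,"dz":0,"rx":0,"ry":0,"rz":0,"fingers":0},{"dx":0,"dy":0,"dz":0,"rx":0,"ry":0,"rz":0,"fingers":0},{"dx":0,"dy":0,"dz":0,"rx":0,"ry":0,"rz":0,"fingers":0}]'

```text
clock: 27.42
tcp_pos: [0.5792, 0.1498, 0.1433]
eef_rot: [0.001, 0.742, 0.671, 0.002]
ft_force: [-3.1, -5.2, 20.8]
opening: 0.307
grasp_force: 50.0
```

```bash
python3 -c "
from h import *
p,R,s=cur();print(s['clock'],p,psi(R),s['ft_force'])
sc=grab('scene');cv2.imwrite('pics/sc2.png',cv2.resize(sc['frame'][120:220,240:340,::-1],None,fx=6,fy=6,interpolation=cv2.INTER_CUBIC))
"
```

```text
27.4167 [0.57924559 0.14982245 0.14325247] -5.760377394152995 [-3.11753833 -5.17026416 20.79297273]
```

View pics/sc2.png

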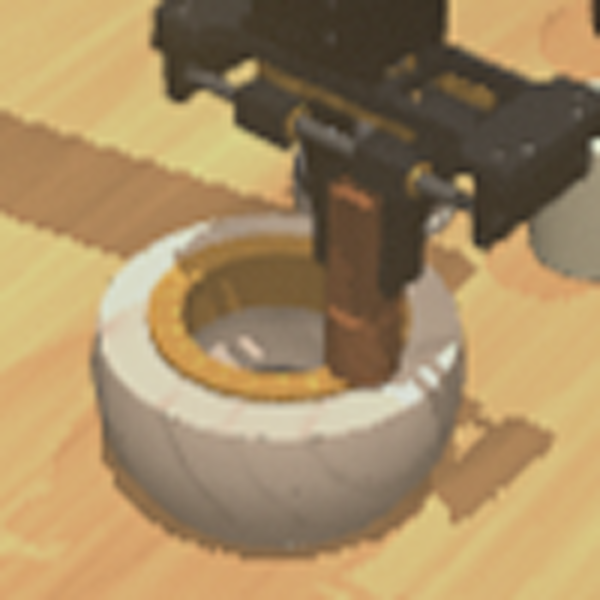

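The scene crop shows the collar seated, with its lip evenly on the stone all round. The four probed rim heights agree within 0.3 mm. Next I return the drift to its pad.

Request:
jog_arm --plan '[{"dx":0,"dy":0,"dz":-0.015,"rx":0,"ry":0,"rz":0,"fingers":0},{"dx":0,"dy":0,"dz":-0.045,"rx":0,"ry":0,"rz":0,"fingers":0},{"dx":-0.02,"dy":0,"dz":-0.062,"rx":0,"ry":0,"rz":0,"fingers":0},{"dx":-0.06,"dy":0,"dz":-0.062,"rx":0,"ry":0,"rz":0,"fingers":0},{"dx":-0.1,"dy":0.004,"dz":-0.062,"rx":0,"ry":0,"rz":0,"fingers":0},{"dx":-0.14,"dy":0.007,"dz":-0.062,"rx":0,"ry":0,"rz":0,"fingers":0},{"dx":-0.18,"dy":0.01,"dz":-0.062,"rx":0,"ry":0,"rz":0,"fingers":0},{"dx":-0.22,"dy":0.012,"dz":-0.062,"rx":0,"ry":0,"rz":0,"fingers":0},{"dx":-0.26,"dy":0.014,"dz":-0.062,"rx":0,"ry":0,"rz":0,"fingers":0},{"dx":-0.3,"dy":0.016,"dz":-0.062,"rx":0,"ry":0,"rz":0,"fingers":0}]'

```text
clock: 28.3
tcp_pos: [0.5628, -0.1493, 0.2]
eef_rot: [-0.001, 0.741, 0.671, 0.0]
ft_force: [1.0, -0.4, -1.5]
opening: 0.303
grasp_force: 50.0
```

Request:
jog_arm --plan '[{"dx":-0.04,"dy":0.002,"dz":0,"rx":0,"ry":0,"rz":0,"fingers":0},{"dx":-0.08,"dy":0.004,"dz":0,"rx":0,"ry":0,"rz":0,"fingers":0},{"dx":-0.11,"dy":0.006,"dz":0,"rx":0,"ry":0,"rz":0,"fingers":0},{"dx":-0.13,"dy":0.006,"dz":0,"rx":0,"ry":0,"rz":0,"fingers":0},{"dx":-0.13,"dy":0.006,"dz":0,"rx":0,"ry":0,"rz":0,"fingers":0},{"dx":-0.13,"dy":0.006,"dz":0,"rx":0,"ry":0,"rz":0,"fingers":0},{"dx":-0.13,"dy":0.006,"dz":0,"rx":0,"ry":0,"rz":0,"fingers":0}]'

```text
clock: 28.88
tcp_pos: [0.5573, -0.2766, 0.1997]
eef_rot: [-0.001, 0.741, 0.671, 0.001]
ft_force: [1.2, 0.4, -1.5]
opening: 0.307
grasp_force: 50.0
```

```bash
python3 -c "
from h import *
t=grab('top');s2=grab('scene')
for n,c in [('top',t),('scene',s2)]:
  for m in r.masks_of(n,'rest_top')[:1]:
    k=max(cv2.findContours(m['region'].astype(np.uint8),0,2)[0],key=cv2.contourArea)
    W=np.array([onz(c,u,v,.012)[:2] for u,v in k[:,0,:]],np.float32);print(n,m['confidence'],cv2.minAreaRect(W))
# pad from the settled wrist picture: corners in w2c crop
c=dict(np.load('w2.npz'))
C=[((u+.5)/4-.5+200,(v+.5)/4-.5+80) for u,v in [(315,150),(470,408),(62,310)]]
A=np.array([onz(c,u,v,.012)[:2] for u,v in C]);print('wrist pad',(A[1]+A[2])/2,np.linalg.norm(A[1]-A[0]),np.linalg.norm(A[2]-A[0]))
p,R,s=cur();print(s['clock'],p,psi(R),s['ft_force'])
to([*((A[1]+A[2])/2),.068],-5.7)
"
```

```text
top 0.8 ((0.5549187064170837, -0.2793888449668884), (0.08103106915950775, 0.0806855857372284), 24.478761672973633)
scene 0.72 ((0.5605617761611938, -0.28332406282424927), (0.08100678026676178, 0.08417568355798721), 26.164880752563477)
wrist pad [ 0.55818172 -0.27938204] 0.07649597829174203 0.07528613505502493
29.0833 [ 0.55796252 -0.27665626  0.20008148] -5.556787719524507 [ 0.98264514  0.40244823 -0.40459377]
shift [-0.0028  0.0005  0.1321] rot [ 0.   -0.07  0.14]
```

Request:
jog_arm --plan '[{"dx":-0.003,"dy":0,"dz":0.035,"rx":0,"ry":0,"rz":0,"fingers":0},{"dx":-0.003,"dy":0,"dz":0.075,"rx":0,"ry":0,"rz":0,"fingers":0},{"dx":-0.003,"dy":0,"dz":0.105,"rx":0,"ry":0,"rz":0,"fingers":0},{"dx":-0.003,"dy":0,"dz":0.12,"rx":0,"ry":0,"rz":0,"fingers":0},{"dx":-0.003,"dy":0,"dz":0.128,"rx":0,"ry":0,"rz":0,"fingers":0},{"dx":-0.003,"dy":0,"dz":0.131,"rx":0,"ry":0,"rz":0,"fingers":0},{"dx":-0.003,"dy":0,"dz":0.132,"rx":0,"ry":0,"rz":0,"fingers":0},{"dx":-0.003,"dy":0,"dz":0.133,"rx":0,"ry":0,"rz":0,"fingers":0},{"dx":-0.003,"dy":0,"dz":0.133,"rx":0,"ry":0,"rz":0,"fingers":0}]'

```text
clock: 29.83
tcp_pos: [0.5583, -0.2819, 0.0686]
eef_rot: [0.001, 0.741, 0.671, 0.001]
ft_force: [0.4, -1.0, -1.6]
opening: 0.308
grasp_force: 50.0
```

Request:
jog_arm --plan '[{"dx":0,"dy":0,"dz":0.001,"rx":0,"ry":0,"rz":0,"fingers":0},{"dx":0,"dy":0,"dz":0.001,"rx":0,"ry":0,"rz":0,"fingers":0},{"dx":0,"dy":0,"dz":0.001,"rx":0,"ry":0,"rz":0,"fingers":0}]'

```text
clock: 30.08
tcp_pos: [0.5575, -0.2817, 0.0667]
eef_rot: [0.0, 0.741, 0.671, 0.0]
ft_force: [-0.1, 0.3, -1.0]
opening: 0.307
grasp_force: 50.0
```

Request:
jog_arm --plan '[{"dx":0,"dy":0,"dz":0.0005,"rx":0,"ry":0,"rz":0,"fingers":0},{"dx":0,"dy":0,"dz":0.0005,"rx":0,"ry":0,"rz":0,"fingers":0},{"dx":0,"dy":0,"dz":0.0005,"rx":0,"ry":0,"rz":0,"fingers":0},{"dx":0,"dy":0,"dz":0.0005,"rx":0,"ry":0,"rz":0,"fingers":0}]'

```text
clock: 30.42
tcp_pos: [0.5575, -0.2817, 0.066]
eef_rot: [0.0, 0.741, 0.671, 0.0]
ft_force: [0.3, 0.2, 1.7]
opening: 0.306
grasp_force: 50.0
```

Request:
jog_arm --plan '[{"dx":0,"dy":0,"dz":0,"rx":0,"ry":0,"rz":0,"fingers":80},{"dx":0,"dy":0,"dz":0,"rx":0,"ry":0,"rz":0,"fingers":80},{"dx":0,"dy":0,"dz":0,"rx":0,"ry":0,"rz":0,"fingers":80},{"dx":0,"dy":0,"dz":0,"rx":0,"ry":0,"rz":0,"fingers":80},{"dx":0,"dy":0,"dz":0,"rx":0,"ry":0,"rz":0,"fingers":80},{"dx":0,"dy":0,"dz":0,"rx":0,"ry":0,"rz":0,"fingers":80},{"dx":0,"dy":0,"dz":0,"rx":0,"ry":0,"rz":0,"fingers":80},{"dx":0,"dy":0,"dz":0,"rx":0,"ry":0,"rz":0,"fingers":80}]'

```text
clock: 31.08
tcp_pos: [0.5572, -0.2816, 0.0656]
eef_rot: [-0.0, 0.741, 0.671, 0.0]
ft_force: [0.2, 0.4, -0.6]
opening: 0.779
grasp_force: 0.0
```

Request:
jog_arm --plan '[{"dx":0,"dy":0,"dz":-0.01,"rx":0,"ry":0,"rz":0,"fingers":80},{"dx":0,"dy":0,"dz":-0.03,"rx":0,"ry":0,"rz":0,"fingers":80},{"dx":0,"dy":0,"dz":-0.065,"rx":0,"ry":0,"rz":0,"fingers":80},{"dx":0,"dy":0,"dz":-0.1,"rx":0,"ry":0,"rz":0,"fingers":80},{"dx":0,"dy":0,"dz":-0.135,"rx":0,"ry":0,"rz":0,"fingers":80},{"dx":0,"dy":0,"dz":-0.15,"rx":0,"ry":0,"rz":0,"fingers":80},{"dx":0,"dy":0,"dz":-0.15,"rx":0,"ry":0,"rz":0,"fingers":80},{"dx":0,"dy":0,"dz":-0.15,"rx":0,"ry":0,"rz":0,"fingers":80}]'

```text
clock: 31.75
tcp_pos: [0.5577, -0.282, 0.2173]
eef_rot: [0.001, 0.742, 0.671, 0.001]
ft_force: [-1.1, -0.3, -1.2]
opening: 0.803
grasp_force: 0.0
```

```bash
python3 -c "
from h import *
for i in range(3): c=grab('wrist')
p,R,s=cur();print(s['clock'],p,s['ft_force'],s['opening'])
sc=grab('scene')
a=cv2.resize(c['frame'][60:260,160:400,::-1],(480,400));b=cv2.resize(sc['frame'][240:340,110:250,::-1],(315,225));d=cv2.resize(sc['frame'][150:215,250:325,::-1],(315,175*1))
cv2.imwrite('pics/fin.png',np.hstack([a,np.vstack([b,d])]))
"
```

```text
31.9 [ 0.55647569 -0.28101543  0.21425642] [ 0.70048452 -0.28271546 -0.66475295] 0.8002329819157444
```

View pics/fin.png

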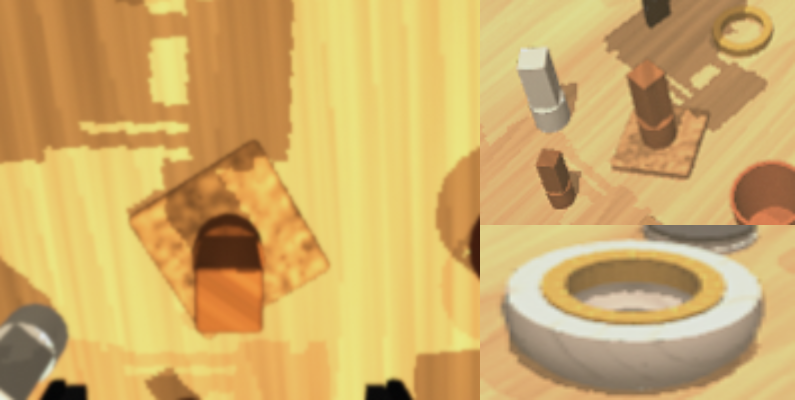

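The drift stands upright and close to the pad's middle. The collar sits flat on the stone and the gripper is clear, so I'm handing in.

```bash
python3 -c "
from h import *
print(r.close_job())"
```

```text
the job is handed in; nothing more can be done
None
```

The job is handed in at about 32 s: the collar is seated flat on the stone all round (four rim heights agree within 0.3 mm), the final push held about 21–22 N for roughly 0.8 s, and the drift stands upright about 2 mm from my estimate of the pad's centre. Collar tilt was not measured directly, but I kept each press small and estimate it stayed under 3 degrees.

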